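# Load an instrument cassette into the steriliser carousel

### The arm

A 6-joint arm with a two-finger parallel gripper is mounted at the origin on the work surface. World frame = base frame: x ahead of the robot, y to its left, z up, the work surface at z = 0. Lengths are in m, angles in degrees, forces in N, time in s.
With the tool pointing down it reaches from about 0.3 to 0.75 m from the base axis. Payload 8.5 kg.
Tool frame: the origin (TCP) lies between the finger pads; the fingertips stand 14 mm ahead of it and the grasp point (between the pads) lies 5 mm behind it; x points along the fingers, z is the direction in which the jaws open and shut, and the axes are right-handed (so a half turn about x gives the same grasp; the last joint's range is limited). The gripper opens to 85 mm and grips with 20 to 120 N. Pads are 22 mm wide; open, the fingers measure 114 mm over their backs; the gripper's body (76 mm by 85 mm) begins 54 mm behind the grasp point. The pads swing forward as they close: fully open they stand 13 mm farther back than shut.
Start: joints at [51.033, 21.807, 74.336, -0, 83.858, -12.336], TCP at [0.247, 0.492, 0.245] pointing down, gripper open.
Joint ranges: [-178.18, 178.18], [-50.72, 133.34], [12.68, 142.11], [-81.47, 261.47], [9.98, 163.14], [-165.26, 165.26]. Speed limits (degrees/s): [136.94, 136.94, 180, 180, 180, 180].

### API

Orientations are given as a 3x3 rotation matrix whose columns are the frame's x, y, z axes.
In Python, from rig import env gives the robot as it stands.
- The arm moves only by the shell command python3 -m jog 'ROWS' [FORCE]. ROWS is JSON, a list of rows, each a list of 5 numbers: the opening, from -1 (shut) to 1 (fully open), so that 0 is half open, then the shift along the tool's x, y, z in m, then the turn about the tool's x in rad. In form: [[claw, dx, dy, dz, yaw], ...]. A call has 1 to 20 rows; each row is the pose to reach, as a shift and turn from the pose commanded when the call began, along the tool's axes at that moment; what a row does not reach only later rows make up. A row lasts 1/10 s, in which the tool goes at most 50 mm and 8.59 degrees, less where a joint would pass 70% of its speed; a pose out of reach is approached as far as the arm can. A call with a gripper value outside its range is refused whole. The fingers move at their own pace and stop on an object; FORCE is the grip in N (left out, the last holds). Time passes only in rows, so rows that repeat a pose let the fingers close. It gives the time, the measured TCP pose, the force and the opening at its end, in the units of the state.
- env.observe(): the state, without advancing time (a new reading comes with each control period).
- env.get_image(name): name is "side" or "top"; returns the picture (420x560x3 uint8, red, green, blue); there is no depth.
- env.camera_model(name): a dict with "fx", "fy", "cx", "cy" (pixels), "origin" and "orientation" of the camera in the world. Camera axes: x right, y up, looking along -z (the intrinsics and any distortion apply to the point x, -y, -z); pixel columns grow to the right and rows downward; lengths in m; the calibration is good to about 2 mm. A picture is of the moment at which its call begins. camera_model takes no time and is no camera call.
- env.close_job(): hands the job in, once; it reports no verdict.
The state is a dict: "time_s": time; "q": joint angles; "qvel": joint speeds; "joint_efforts": joint torques, N m; "position": TCP position; "tool_rot": TCP orientation; "ft_force": force on the tool from outside, world axes, zero at the start; "wrist_torque": the same for the moment, N m; "grip_width": finger opening in m.
Only numpy, scipy, OpenCV 4.12 (cv2) and the standard library are available. Lean on these libraries where they do the work, as an engineer would, in place of code of your own. Each camera call takes 0.05 s, during which the arm holds its last target.

### The job

Turn the round carousel until its empty bay with the green tag squarely faces the loading track and let it come to rest, then push the green-banded instrument cassette along the track into that bay, past the bay's spring catch, until it is fully home against the back stop. Slide it all the way, never lift it, do not ram it (keep the push below 50 N), and leave the other things on the counter where they are.

Things in the scene. Friction and masses are not known exactly. Their poses are not given: they have to be found in the camera images.
- loader: Fixed base of the loader, origin on the counter under the carousel's vertical axis. The straight loading track leads away from the carousel along +y of this frame, centred on x = 0: white deck, top 26 mm above the counter, 110 mm wide, from 142 to 347 mm from the axis. Loading direction is -y of this frame. Bottles, cups and boxes up to 210 mm tall stand along the counter's back (x > 0.73).
- carousel: White round carousel, 268 mm across, origin and z axis as loader. Turns either way about z, any number of turns, and stays where left (friction 0.22 N m). Clear lid, radius 122 mm, top 65 mm high, over five radial bays every 72 degrees. From above, counter-clockwise from the carousel's +y: green tag (empty), blue (full), yellow (empty), blue (full), red (full).
- post (a point): Middle of the bare part of one of five upright steel posts on the lid, midway between the bays: at 36, 108, 180, 252 and 324 degrees counter-clockwise from the green bay (this is the one at 36), 98 mm from the axis. 18 mm in diameter, top 93 mm high, this point 79 mm high. Push any post sideways to turn the carousel.
- green_mouth (a point): Middle of the mouth of the green-tagged bay at floor level (26 mm high, level with the track), 128 mm from the axis; turns with the carousel. Bay 50 mm wide and 34 mm high, mouth flared to about 60 mm.
- green_seat (a point): Where the cassette's centre is when fully home in the green bay: 83 mm from the axis, 41 mm high; turns with the carousel. The flat back stop is 38 mm from the axis. Home, the cassette's rear face is 128 mm from the axis, 6 mm outside the lid's edge.
- green_catch (a point): Middle between the two brass spring rollers in the green bay's side walls, 58 mm from the axis. They hold the cassette up about 13 mm short of home (that is not home); about 10 to 18 N pushes it past, then they drop into its side notches as it reaches the stop.
- loading_point (a point): Point fixed to the loader, 128 mm from the axis along the loader's +y, 26 mm high: the green bay faces the track squarely when its mouth is here. Beyond it along the track are two grey guide rails, 12 mm high, 8 mm thick: 52 mm apart from 144 to 166 mm from the axis, widening to 64 mm apart beyond 200 mm.
- cassette_center (a point): Centre (half-way up) of the loose cassette: aluminium box 90 mm long (its y axis), 46 mm wide, 30 mm high, 0.2 to 0.35 kg, dark vents on top, green band near its flat rear (+y) end. It starts on the track between the rails, nose (-y end, tapered over 12 mm, then a notch in each side) to the carousel.
- cassette: The same cassette; origin at the centre of its underside.
- handpiece_cradle: Bystander: white handpiece in a black cradle, 150 x 50 mm, about 80 mm tall. Origin under its centre.
- spare_cassette: Bystander: cassette with a yellow band lying on the counter, 90 x 46 x 31 mm; not to be loaded. Origin under its centre.
- swab_jar: Bystander: amber jar with steel cap, 70 mm across, 90 mm tall. Origin under its centre.
Mind the look-alikes: they are no part of the job. What is shaped like the cassette but red is not meant.

How it is judged (in metres and radians):
On the way:
1. the green bay faces the track, carousel at rest, cassette still outside on the track (horizontal distance between green_mouth and loading_point below 0.011 m and angular speed of carousel below 0.1 rad/s and y of cassette_center in the frame of loader above 0.18 m), for 0.2 s.
At the end, for the whole second after the job is handed in: The cassette lies in the green bay with its centre within 6 mm of its home position, the green bay still faces the track (mouth within 12 mm of the loading point), everything at rest (distance between cassette_center and green_seat below 0.006 m and horizontal distance between green_mouth and loading_point below 0.012 m and angular speed of carousel below 0.05 rad/s and linear speed of cassette below 0.02 m/s); the robot touches nothing.
It fails at once if the cassette is rammed (pushed with more than 50 N) (contact force between cassette and the arm above 50 N).
It fails at once if the cassette is rammed (fingers push with more than 50 N) (contact force between cassette and the fingers above 50 N).
It fails at once if the cassette is lifted off the track (height (world z) of cassette_center above 0.056 m).
It fails at once if another thing on the counter is moved more than 30 mm (distance of any of soap_pump, disinfectant, cup_stack, handpiece_cradle, spare_cassette, swab_jar, glove_box from where it was at the start of the episode above 0.03 m).
It also fails if it takes over 67 s, if anything falls off the work surface, if the arm or the gripper's body presses on something with over 40 N, if the wrist force passes 120 N, or if a joint passes its speed limit or range.

## Working session

There is one attempt and no reset: what is moved stays moved. The work goes in short steps, Python scripts to look and compute and a shell command to move; the robot and the scene stay as the last step left them, time stands still between calls to the robot, and variables do not carry over. Pictures are saved under pics/ and viewed, and the job is handed in when it is done.

```bash
mkdir -p pics; ls
python3 - <<'E'
from rig import env
import cv2
s=env.observe()
for k in s: print(k,s[k])
for n in("side","top"):
    im=env.get_image(n); cv2.imwrite(f"pics/{n}0.png",im[:,:,::-1]); print(n,env.camera_model(n))
E
```

```text
pics
time_s 0.0
q [ 5.10334722e+01  2.18389562e+01  7.43851859e+01 -4.36048633e-05
  8.38587824e+01 -1.23355270e+01]
qvel [-0.0065707   0.07865453 -0.00793842 -0.14572591 -0.03952525 -0.07340288]
joint_efforts [ 5.86534916e-04 -4.48462486e+01 -2.31283629e+01 -1.68725187e-04
  4.70430823e-03  2.83305462e-05]
position [0.2463519  0.49142679 0.24472829]
tool_rot [[-9.09572472e-04 -8.93911735e-01  4.48242104e-01]
 [-1.12577437e-03  4.48242920e-01  8.93911079e-01]
 [-9.99998953e-01  3.08457437e-04 -1.41405234e-03]]
ft_force [-0.493246    0.41143478  0.43180244]
wrist_torque [ 0.02090587 -0.00536574 -0.01500732]
grip_width 0.08527590747797978
side {'fx': 426.9301658890786, 'fy': 426.9301658890786, 'cx': 280.3292280124689, 'cy': 211.3412973775406, 'origin': array([-0.06421972, -0.78017456,  0.74446935]), 'orientation': array([[ 0.82869116,  0.30197831, -0.47125371],
       [-0.55915415,  0.48404695, -0.67308632],
       [ 0.02485145,  0.82128415,  0.56997785]])}
top {'fx': 496.0399782554827, 'fy': 496.0399782554827, 'cx': 278.97235436336376, 'cy': 211.12211108405708, 'origin': array([0.42067317, 0.02341284, 1.3358689 ]), 'orientation': array([[ 0.02482624,  0.99820358, -0.05452772],
       [-0.99968836,  0.0249319 ,  0.00125825],
       [ 0.00261547,  0.05447949,  0.99851146]])}
```

View pics/side0.png

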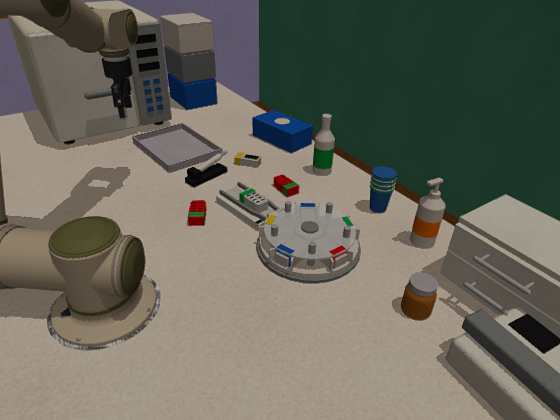

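View pics/top0.png

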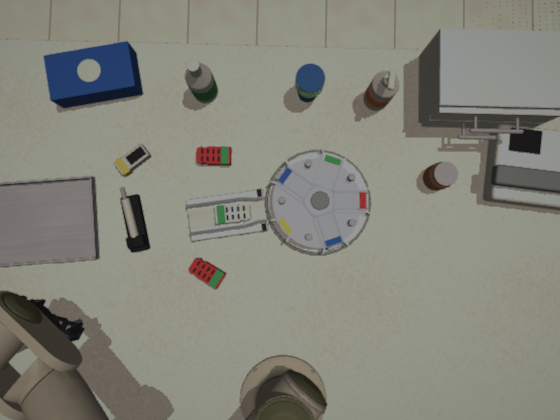

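The top view (560x420) shows the carousel centred near (320,201), its green tag at (332,160), and the track running left from it.

Things that could be taken for the cassette:
- The aluminium one with a green band, on the track at (233,214).
- A red one with a green band at (214,156).
- A red one with a green band at (207,273).
- The yellow-banded spare at (133,159).

I choose (233,214) and will check it in a crop.

```bash
cat > h.py <<'E'
import numpy as np, cv2
from rig import env
def ray(n,u,v):
    c=env.camera_model(n); d=np.array([(u-c['cx'])/c['fx'],-(v-c['cy'])/c['fy'],-1.0])
    return np.array(c['origin']),np.array(c['orientation'])@d
def plane(n,u,v,z):
    o,d=ray(n,u,v); return o+d*(z-o[2])/d[2]
def proj(n,p):
    c=env.camera_model(n); q=np.array(c['orientation']).T@(np.array(p)-c['origin'])
    return np.array([c['cx']+c['fx']*q[0]/-q[2], c['cy']+c['fy']*q[1]/q[2]])
def shot(n,f):
    im=env.get_image(n)[:,:,::-1].copy(); cv2.imwrite(f"pics/{f}.png",im); return im
def crop(im,x,y,w,h,k,f):
    cv2.imwrite(f"pics/{f}.png",cv2.resize(im[y:y+h,x:x+w],None,fx=k,fy=k,interpolation=cv2.INTER_CUBIC))
def blobs(im,lo,hi,box,amin=8):
    x,y,w,h=box; m=cv2.inRange(cv2.cvtColor(im[y:y+h,x:x+w],cv2.COLOR_BGR2HSV),lo,hi)
    n,l,s,c=cv2.connectedComponentsWithStats(m)
    return [(c[i]+[x,y],s[i,4]) for i in range(1,n) if s[i,4]>=amin]
E
python3 - <<'E'
from h import *
im=cv2.imread('pics/top0.png'); crop(im,175,140,200,120,4,'ctop0')
im2=cv2.imread('pics/side0.png'); crop(im2,180,160,190,130,4,'cside0')
for c,a in blobs(im,(45,80,40),(85,255,255),(175,140,200,120)): print(c.round(1),a,plane('top',*c,.066).round(4),plane('top',*c,.056).round(4))
E
```

```text
[224.1 155.6] 122 [0.6298 0.1668 0.066 ] [0.6314 0.168  0.056 ]
[332.3 159.7] 83 [ 0.6261 -0.1125  0.066 ] [ 0.6277 -0.1135  0.056 ]
[220.5 214.1] 121 [0.4785 0.1714 0.066 ] [0.479  0.1725 0.056 ]
```

View pics/ctop0.png

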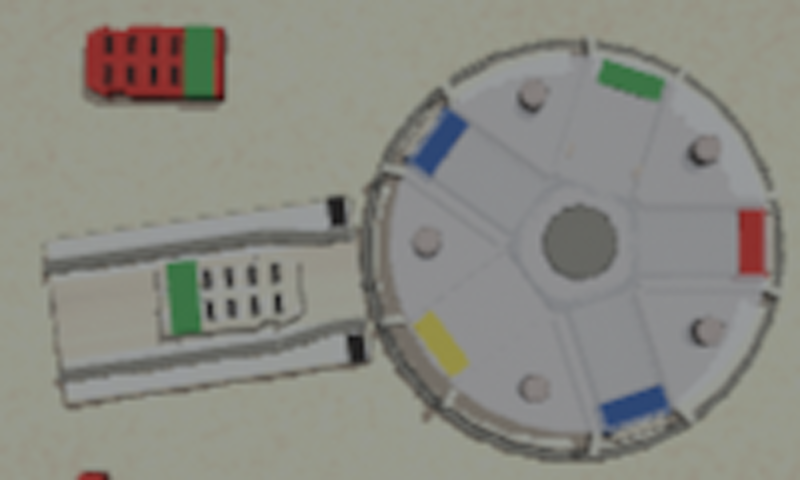

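View pics/cside0.png

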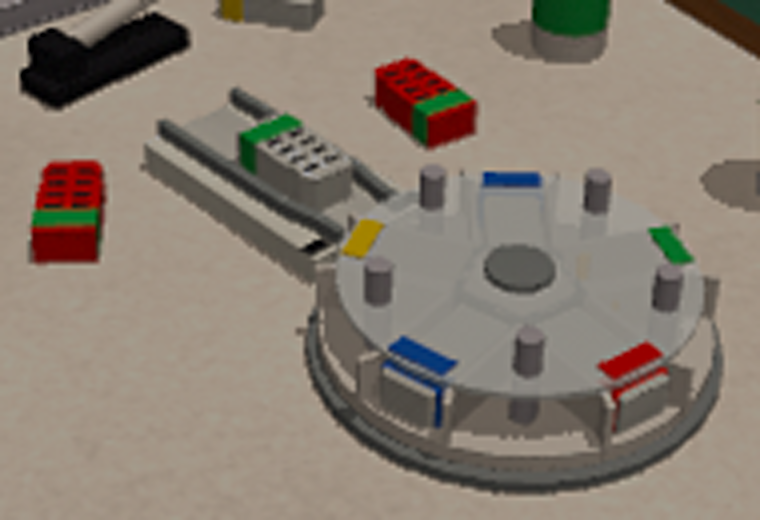

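The crops confirm the choice: the aluminium cassette with its green band at the rear is on the track, nose towards the carousel, and the lookalikes are red. Next I fit the poses.

```bash
cat >> h.py <<'E'
def fitcar(P,start):
    # P: posts xy (5), solve centre, theta of first post, pattern 72deg
    from scipy.optimize import least_squares
    f=lambda p: np.concatenate([P[k]-(p[:2]+.098*np.array([np.cos(p[2]+k*np.radians(72)),np.sin(p[2]+k*np.radians(72))])) for k in range(len(P))])
    r=least_squares(f,start); return r.x,r.fun
E
python3 - <<'E'
from h import *
F=lambda x,y:(175+(x+.5)/4-.5,140+(y+.5)/4-.5)
# posts CCW (image ccw) starting from the one between green and blue
pp=[(530,91),(426,239),(534,384),(708,327),(706,147)]
P=np.array([plane('top',*F(*p),.093)[:2] for p in pp])
x,r=fitcar(P,[.53,-.09,.5]); print(x[:2].round(4),np.degrees(x[2]),(r*1000).round(1))
print('green dir',np.degrees(x[2])-36)
for p in [(631,80),(440,142),(441,344),(634,405),(752,242)]:
    q=plane('top',*F(*p),.066)[:2]-x[:2]; print(np.hypot(*q).round(4),np.degrees(np.arctan2(q[1],q[0])).round(1))
q=plane('top',*F(579,242),.066)[:2]; print('hub',q.round(4))
# deck edges
A=[plane('top',*F(*p),.026)[:2] for p in [(45,240),(328,198),(65,407),(350,366)]]
print(np.array(A).round(4))
for a,b in((0,1),(2,3),(0,2)):
    d=A[a]-A[b]; print(np.hypot(*d).round(4),np.degrees(np.arctan2(d[1],d[0])).round(2))
m=(A[0]+A[2])/2; print('far mid',m,'dist',np.hypot(*(m-x[:2])),'dir',np.degrees(np.arctan2(*(m-x[:2])[::-1])))
# cassette top corners
C=np.array([plane('top',*F(*p),.056)[:2] for p in [(168,263),(172,334),(199,260),(203,331)]])
print(C.round(4), C.mean(0))
E
```

```text
[ 0.5218 -0.08  ] 19.840314747216432 [-0.5  0.7 -0.4 -0.7  1.3  0.1  0.6  0.2 -1.1 -0.3]
green dir -16.159685252783568
0.1096 -17.3
0.1086 55.6
0.1098 128.6
0.1113 -159.8
0.1122 -89.0
hub [ 0.5209 -0.0812]
[[0.5165 0.2688]
 [0.5491 0.0824]
 [0.4066 0.2518]
 [0.4383 0.0649]]
0.1892 99.92
0.1896 99.61
0.1112 8.81
far mid [0.46156324 0.26032368] dist 0.34564579332885503 dir 100.02832435093234
[[0.5014 0.1833]
 [0.4556 0.1792]
 [0.5039 0.1633]
 [0.458  0.1593]] [0.47973221 0.17128897]
```

Fitted poses:
- Carousel axis at about (0.5215, -0.0805), track direction about 99.8°.
- Green bay at about -16.3°, so it needs about +116° CCW.

Plan: hold the 36° post, now at about (0.614, -0.047), between the jaws and carry it along the arc while turning the tool with it.

```bash
python3 -m jog '[[0,0,-0.57,-0.317,2.33],[0,0,-0.57,-0.317,2.33],[0,0,-0.57,-0.317,2.33],[0,0,-0.57,-0.317,2.33],[0,0,-0.57,-0.317,2.33],[0,0,-0.57,-0.317,2.33],[0,0,-0.57,-0.317,2.33],[0,0,-0.57,-0.317,2.33],[0,0,-0.57,-0.317,2.33],[0,0,-0.57,-0.317,2.33],[0,0,-0.57,-0.317,2.33],[0,0,-0.57,-0.317,2.33],[0,0,-0.57,-0.317,2.33],[0,0,-0.57,-0.317,2.33],[0,0,-0.57,-0.317,2.33],[0,0,-0.57,-0.317,2.33],[0,0,-0.57,-0.317,2.33],[0,0,-0.57,-0.317,2.33],[0,0,-0.57,-0.317,2.33],[0,0,-0.57,-0.317,2.33]]' 20
python3 - <<'E'
from h import *
s=env.observe();print(s['q'],s['position'],s['tool_rot'],s['grip_width'])
im=shot('side','side1');crop(im,180,110,240,180,3,'cs1')
E
```

```text
time_s: 2.1
position: [0.6139, -0.0471, 0.2453]
tool_rot: [[-0.0, 0.94, 0.341], [-0.0, 0.341, -0.94], [-1.0, -0.0, -0.0]]
ft_force: [-1.0, -0.1, 0.2]
grip_width: 0.0425
[-1.53912153e+01  2.85553097e+01  6.30932676e+01 -1.01308182e-03
  8.83541002e+01  5.46729698e+01] [ 0.61392526 -0.04713563  0.24531547] [[-4.97463031e-05  9.40075002e-01  3.40967724e-01]
 [-4.63755767e-06  3.40967724e-01 -9.40075003e-01]
 [-9.99999999e-01 -4.83465135e-05 -1.26022317e-05]] 0.04250105527995798
```

View pics/cs1.png

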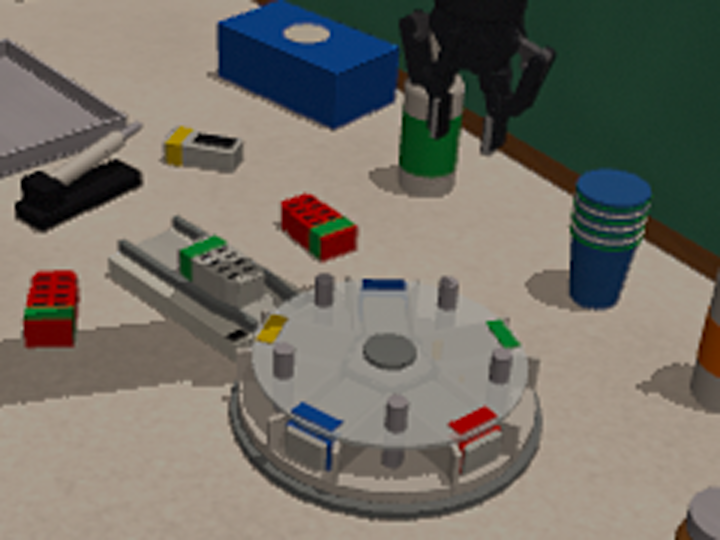

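The side view shows the open jaws above the scene. The post to grip, between the blue and green tags, is at crop (448,292). I go down over it.

```bash
python3 - <<'E'
from h import *
print(proj('side',[.614,-.047,.093]), (180+448/3,110+281/3))
E
python3 -m jog '[[0,0.04,0,0,0],[0,0.08,0,0,0],[0,0.12,0,0,0],[0,0.14,0,0,0],[0,0.15,0,0,0],[0,0.162,0,0,0],[0,0.162,0,0,0],[0,0.162,0,0,0]]' 20
python3 - <<'E'
from h import *
im=shot('side','side2');crop(im,240,130,130,110,6,'cs2')
E
```

```text
[329.31016623 202.45356761] (329.33333333333337, 203.66666666666669)
time_s: 2.95
position: [0.6144, -0.0473, 0.0842]
tool_rot: [[0.001, 0.94, 0.34], [-0.0, 0.34, -0.94], [-1.0, 0.001, 0.001]]
ft_force: [0.3, 0.2, 0.3]
grip_width: 0.0428
```

View pics/cs2.png

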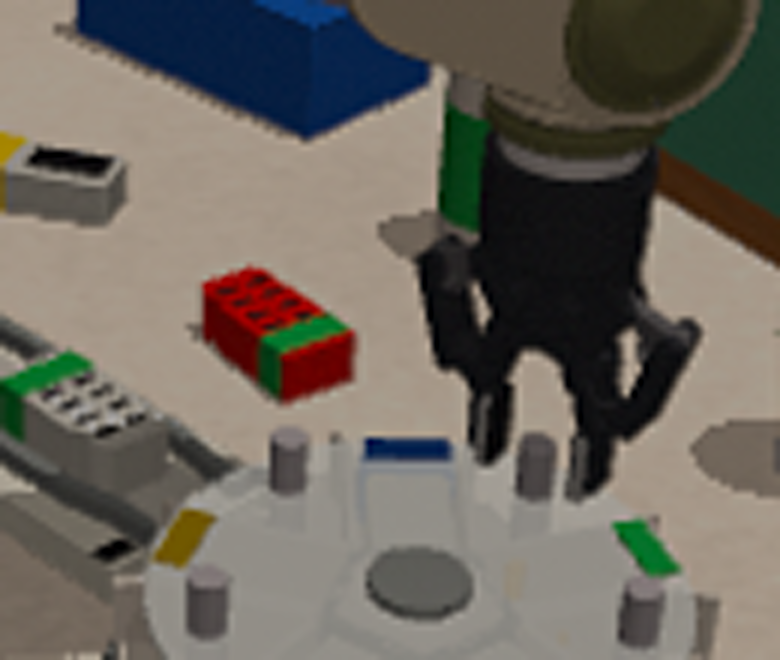

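The jaws straddle the post at crop (537,468), so I close gently and work out the arc rows.

```bash
python3 -m jog '[[-0.3,0,0,0,0],[-0.5,0,0,0,0],[-0.7,0,0,0,0],[-0.7,0,0,0,0],[-0.7,0,0,0,0],[-0.7,0,0,0,0]]' 20
python3 - <<'E'
from h import *
s=env.observe();R=s['tool_rot'];p=s['position'];print(s['q'])
C=np.array([.5215,-.0803]); d=p[:2]-C; print(np.hypot(*d),np.degrees(np.arctan2(d[1],d[0])))
a0=np.arctan2(d[1],d[0]);r=.098
for D in range(4,120,4):
    if D%60==4: base=a0+np.radians(D-4); y=np.array([np.cos(base),np.sin(base)]); z=np.array([np.sin(base),-np.cos(base)]); b=C+r*y;
    a=a0+np.radians(D); q=C+r*np.array([np.cos(a),np.sin(a)])-b
    print(D,(q@y).round(4),(q@z).round(4),-np.radians(np.degrees(a-base)).round(3))
E
```

```text
time_s: 3.6
position: [0.6142, -0.0473, 0.084]
tool_rot: [[0.001, 0.94, 0.34], [-0.0, 0.34, -0.94], [-1.0, 0.001, 0.001]]
ft_force: [-0.4, 0.4, 5.5]
grip_width: 0.0171
[-1.54009599e+01  3.68609950e+01  7.62362621e+01 -6.45471778e-03
  6.68401338e+01  5.47283895e+01]
0.09839873262433518 19.56787571557719
4 -0.0002 -0.0068 -0.07
8 -0.001 -0.0136 -0.14
12 -0.0021 -0.0204 -0.209
16 -0.0038 -0.027 -0.279
20 -0.0059 -0.0335 -0.349
24 -0.0085 -0.0399 -0.419
28 -0.0115 -0.046 -0.489
32 -0.0149 -0.0519 -0.559
36 -0.0187 -0.0576 -0.628
40 -0.0229 -0.063 -0.698
44 -0.0275 -0.0681 -0.768
48 -0.0324 -0.0728 -0.838
52 -0.0377 -0.0772 -0.908
56 -0.0432 -0.0812 -0.977
60 -0.049 -0.0849 -1.047
64 -0.0002 -0.0068 -0.07
68 -0.001 -0.0136 -0.14
72 -0.0021 -0.0204 -0.209
76 -0.0038 -0.027 -0.279
80 -0.0059 -0.0335 -0.349
84 -0.0085 -0.0399 -0.419
88 -0.0115 -0.046 -0.489
92 -0.0149 -0.0519 -0.559
96 -0.0187 -0.0576 -0.628
100 -0.0229 -0.063 -0.698
104 -0.0275 -0.0681 -0.768
108 -0.0324 -0.0728 -0.838
112 -0.0377 -0.0772 -0.908
116 -0.0432 -0.0812 -0.977
```

The post is gripped. The 5.5 N upward force suggests a fingertip is grazing the lid, so I raise 3 mm and drive the first 60°.

```bash
python3 -m jog '[[-0.7,-0.003,0,0,0],[-0.7,-0.003,0,0,0],[-0.7,-0.003,-0.0002,-0.0068,-0.07],[-0.7,-0.003,-0.001,-0.0136,-0.14],[-0.7,-0.003,-0.0021,-0.0204,-0.209],[-0.7,-0.003,-0.0038,-0.027,-0.279],[-0.7,-0.003,-0.0059,-0.0335,-0.349],[-0.7,-0.003,-0.0085,-0.0399,-0.419],[-0.7,-0.003,-0.0115,-0.046,-0.489],[-0.7,-0.003,-0.0149,-0.0519,-0.559],[-0.7,-0.003,-0.0187,-0.0576,-0.628],[-0.7,-0.003,-0.0229,-0.063,-0.698],[-0.7,-0.003,-0.0275,-0.0681,-0.768],[-0.7,-0.003,-0.0324,-0.0728,-0.838],[-0.7,-0.003,-0.0377,-0.0772,-0.908],[-0.7,-0.003,-0.0432,-0.0812,-0.977],[-0.7,-0.003,-0.049,-0.0849,-1.047],[-0.7,-0.003,-0.049,-0.0849,-1.047],[-0.7,-0.003,-0.049,-0.0849,-1.047]]' 20
python3 - <<'E'
from h import *
s=env.observe();R=s['tool_rot'];p=s['position'];print(s['q'].round(1))
C=np.array([.5215,-.0803]); d=p[:2]-C; print(np.hypot(*d),np.degrees(np.arctan2(d[1],d[0])))
im=shot('top','top3');crop(im,175,130,220,140,3.6,'ct3')
E
```

```text
time_s: 5.5
position: [0.5375, 0.0166, 0.0847]
tool_rot: [[-0.005, 0.178, 0.984], [0.002, 0.984, -0.178], [-1.0, 0.001, -0.005]]
ft_force: [-1.2, 3.9, -20.4]
grip_width: 0.017
[-10.9  30.6  89.3   0.   60.4  -0.6]
0.09822873129939769 80.64354286814626
```

View pics/ct3.png

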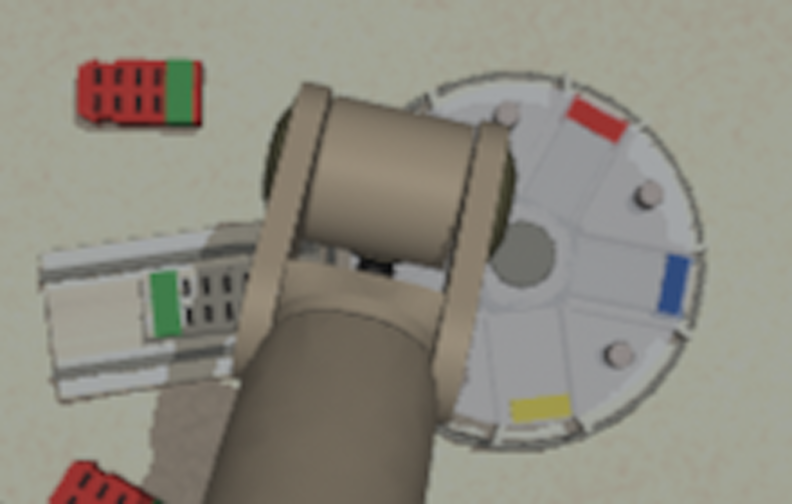

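The carousel is following the jaws: the red tag is now at the top of the crop at (597,118). I relax the vertical preload by 2 mm and drive the remaining 56°.

```bash
python3 -m jog '[[-0.7,0.002,0,0,0],[-0.7,0.002,-0.0002,-0.0068,-0.07],[-0.7,0.002,-0.001,-0.0136,-0.14],[-0.7,0.002,-0.0021,-0.0204,-0.209],[-0.7,0.002,-0.0038,-0.027,-0.279],[-0.7,0.002,-0.0059,-0.0335,-0.349],[-0.7,0.002,-0.0085,-0.0399,-0.419],[-0.7,0.002,-0.0115,-0.046,-0.489],[-0.7,0.002,-0.0149,-0.0519,-0.559],[-0.7,0.002,-0.0187,-0.0576,-0.628],[-0.7,0.002,-0.0229,-0.063,-0.698],[-0.7,0.002,-0.0275,-0.0681,-0.768],[-0.7,0.002,-0.0324,-0.0728,-0.838],[-0.7,0.002,-0.0377,-0.0772,-0.908],[-0.7,0.002,-0.0432,-0.0812,-0.977],[-0.7,0.002,-0.0432,-0.0812,-0.977],[-0.7,0.002,-0.0432,-0.0812,-0.977]]' 20
python3 - <<'E'
from h import *
s=env.observe();R=s['tool_rot'];p=s['position'];print(s['q'].round(1))
C=np.array([.5215,-.0803]); d=p[:2]-C; print(np.hypot(*d),np.degrees(np.arctan2(d[1],d[0])))
im=shot('side','side4');crop(im,180,130,200,150,4,'cs4')
im=shot('top','top4');crop(im,175,130,220,140,3.6,'ct4')
E
```

```text
time_s: 7.25
position: [0.45, -0.0117, 0.0845]
tool_rot: [[-0.003, -0.717, 0.697], [0.001, 0.697, 0.717], [-1.0, 0.003, -0.001]]
ft_force: [-7.6, 6.4, -6.6]
grip_width: 0.0171
[-16.6  23.9 103.1   0.   53.2 -62.4]
0.09906350955187505 136.17019118103119
```

View pics/cs4.png

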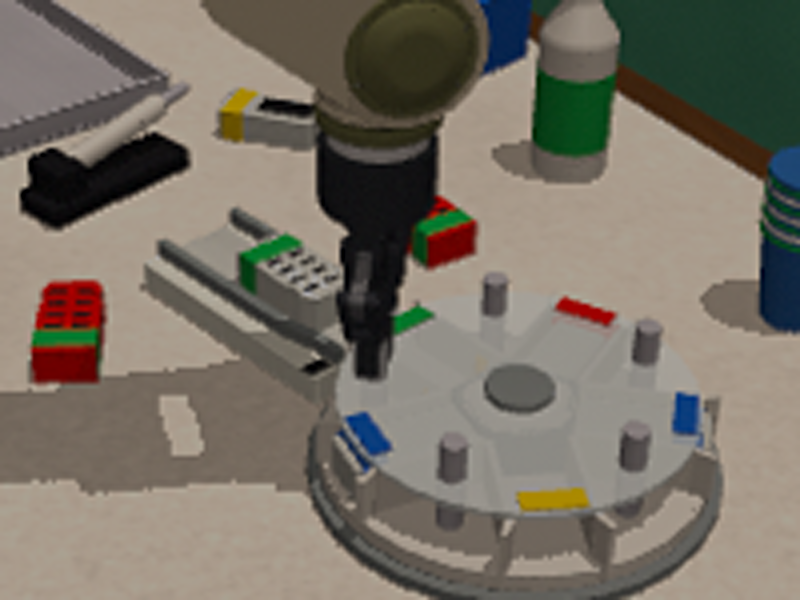

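View pics/ct4.png

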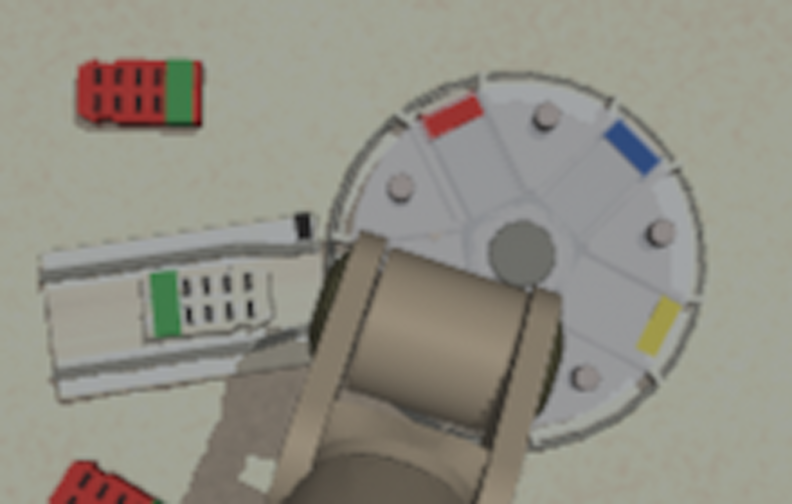

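The green tag now faces the track (side crop (412,320)). Release, rise, and look.

```bash
python3 -m jog '[[-0.5,0.001,0,0,0],[-0.1,0.001,0,0,0],[0,0.001,0,0,0],[0,0.001,0,0,0],[0,-0.02,0,0,0],[0,-0.06,0,0,0],[0,-0.1,0,0,0],[0,-0.12,0.05,0,0.1],[0,-0.12,0.1,0,0.2],[0,-0.12,0.15,-0.04,0.3],[0,-0.12,0.2,-0.08,0.4],[0,-0.12,0.25,-0.12,0.5],[0,-0.12,0.28,-0.17,0.63],[-1,-0.12,0.28,-0.2,0.63],[-1,-0.12,0.28,-0.2,0.63],[-1,-0.12,0.28,-0.2,0.63],[-1,-0.12,0.28,-0.2,0.63]]' 20
python3 - <<'E'
from h import *
s=env.observe();print(s['q'].round(1))
im=shot('top','top5');crop(im,175,130,220,140,3.6,'ct5')
E
```

```text
time_s: 9.05
position: [0.1172, 0.0363, 0.2079]
tool_rot: [[0.001, -0.17, 0.986], [-0.002, 0.986, 0.17], [-1.0, -0.003, 0.001]]
ft_force: [-0.6, -0.3, 0.7]
grip_width: 0.0001
[-55.9 -35.5 127.6  -0.   87.7 -65.7]
```

View pics/ct5.png

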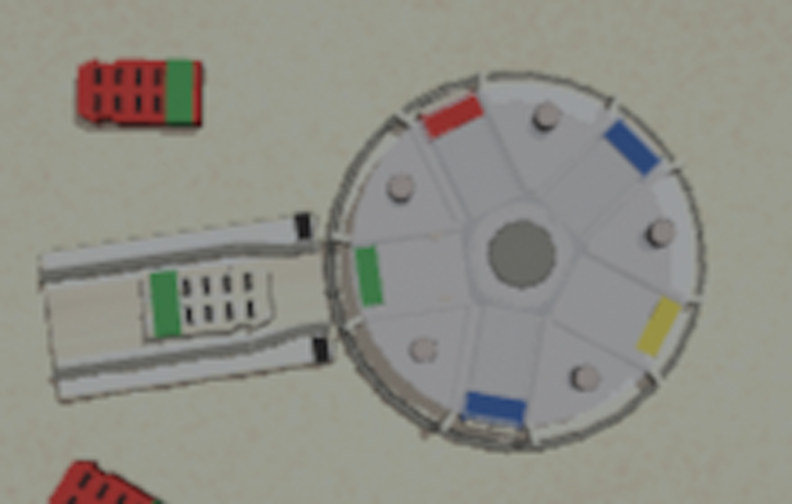

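I got the retreat direction wrong and the arm pulled in toward the base, but it hit nothing and left a clear view. The green tag is at crop (369,276), facing the track. I measure the angle.

Run:
```python
from h import *
F=lambda x,y:(175+(x+.5)/3.6-.5,130+(y+.5)/3.6-.5)
pp=[(423,348),(584,376),(660,232),(545,116),(400,186)]
P=np.array([plane('top',*F(*p),.093)[:2] for p in pp])
x,r=fitcar(P,[.52,-.08,2.3]); print(x[:2].round(4),np.degrees(x[2])-36,(r*1000).round(1))
im=cv2.imread('pics/top5.png'); C=x[:2]
a=np.radians(99.8);yt=np.array([np.cos(a),np.sin(a)]);xt=np.array([yt[1],-yt[0]])
for c,A in blobs(im,(45,80,40),(85,255,255),(205,190,90,50)):
  for z in(.066,.056):
    q=plane('top',*c,z)[:2]-C; print(c,z,'lat',(q@xt).round(4),'along',(q@yt).round(4),np.degrees(np.arctan2(q[1],q[0])))
# cassette rear top edge, nose corners
for p in [(144,277),(149,340),(152,272),(158,337),(270,293),(250,330),(246,265)]:
    q=plane('top',*F(*p),.056)[:2]-C; print(p,'lat',(q@xt).round(4),'along',(q@yt).round(4))
# rails inner gap at exit, z=.038
for p in [(327,243),(335,328),(300,246),(308,333)]:
    q=plane('top',*F(*p),.038)[:2]-C; print('rail',p,'lat',(q@xt).round(4),'along',(q@yt).round(4))
s=env.observe();R=s['tool_rot'];p=s['position']
for al in(.345,.33,.32):
    t=np.array([*(C+al*yt),.19]); print(al,t,(R.T@(t-p)).round(4))
```

```text
[ 0.5205 -0.0799] 99.48344983005333 [ 0.7 -0.9  1.1  0.6 -0.2  0.8 -1.4  0.6 -0.1 -1.2]
[276.98823529 206.18823529] 0.066 lat 0.0006 along 0.1086 99.49764219697131
[276.98823529 206.18823529] 0.056 lat 0.0012 along 0.1085 99.15918177202741
[220.51239669 214.14876033] 0.066 lat 0.0014 along 0.2547 99.48275786872135
[220.51239669 214.14876033] 0.056 lat 0.0021 along 0.2558 99.33912964151499
(144, 277) lat 0.0237 along 0.2681
(149, 340) lat -0.0217 along 0.2708
(152, 272) lat 0.0264 along 0.2619
(158, 337) lat -0.0205 along 0.2641
(270, 293) lat -0.0009 along 0.1802
(250, 330) lat -0.0251 along 0.1982
(246, 265) lat 0.0215 along 0.1944
rail (327, 243) lat 0.0303 along 0.1348
rail (335, 328) lat -0.0319 along 0.138
rail (300, 246) lat 0.031 along 0.1546
rail (308, 333) lat -0.0326 along 0.1579
0.345 [0.46175818 0.26008743 0.19      ] [0.0171 0.1661 0.3765]
0.33 [0.46431132 0.24530631 0.19      ] [0.0171 0.1511 0.3767]
0.32 [0.46601341 0.23545223 0.19      ] [0.0172 0.1411 0.3768]
```

The bay is at 99.5° against a track direction of 99.8°, under 1 mm off. The cassette's rear face is at about 0.270 m along the track. I move the shut jaws behind it at 0.32 m.

```bash
python3 -m jog '[[-1,0,0.014,0.038,0],[-1,0,0.03,0.08,0],[-1,0,0.045,0.12,0],[-1,0,0.06,0.16,0],[-1,0,0.075,0.2,0],[-1,0,0.09,0.24,0],[-1,0,0.105,0.28,0],[-1,0,0.12,0.32,0],[-1,0,0.135,0.36,0],[-1,0,0.141,0.377,0],[-1,0,0.141,0.377,0],[-1,0,0.141,0.377,0],[-1,0.05,0.141,0.377,0],[-1,0.1,0.141,0.377,0],[-1,0.13,0.141,0.377,0],[-1,0.145,0.141,0.377,0],[-1,0.155,0.141,0.377,0],[-1,0.155,0.141,0.377,0]]' 20
python3 - <<'E'
from h import *
s=env.observe();R=s['tool_rot'];p=s['position'];print(s['q'].round(1),p)
C=np.array([.521,-.08]);a=np.radians(99.8);yt=np.array([np.cos(a),np.sin(a)]);xt=np.array([yt[1],-yt[0]])
print('lat,along',(p[:2]-C)@xt,(p[:2]-C)@yt)
im=shot('side','side6');crop(im,180,120,200,150,4,'cs6')
E
```

```text
time_s: 10.9
position: [0.4644, 0.2399, 0.0517]
tool_rot: [[-0.002, -0.17, 0.985], [-0.0, 0.985, 0.17], [-1.0, -0.0, -0.002]]
ft_force: [-0.1, -0.1, -0.5]
grip_width: -0.0002
[14.3 32.2 93.7 -0.  54.1  4.6] [0.46440752 0.23991199 0.05174811]
lat,along -0.0013146169174650933 0.32487637569432315
```

View pics/cs6.png

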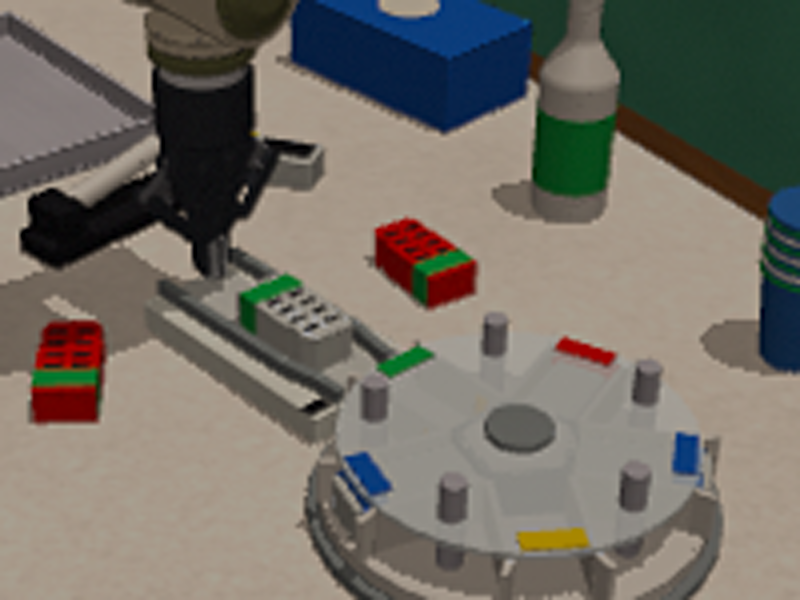

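The jaws are on the track behind the cassette, clear of the rails (crop (212,262)). I start the push slowly.

```bash
python3 -m jog '[[-1,0.002,-0.01,0.0015,0],[-1,0.002,-0.02,0.0015,0],[-1,0.002,-0.028,0.0015,0],[-1,0.002,-0.033,0.0015,0],[-1,0.002,-0.036,0.0015,0],[-1,0.002,-0.039,0.0015,0],[-1,0.002,-0.042,0.0015,0],[-1,0.002,-0.045,0.0015,0],[-1,0.002,-0.048,0.0015,0],[-1,0.002,-0.051,0.0015,0],[-1,0.002,-0.054,0.0015,0],[-1,0.002,-0.057,0.0015,0],[-1,0.002,-0.06,0.0015,0],[-1,0.002,-0.063,0.0015,0],[-1,0.002,-0.066,0.0015,0],[-1,0.002,-0.069,0.0015,0],[-1,0.002,-0.072,0.0015,0],[-1,0.002,-0.075,0.0015,0]]' 20
cat >> h.py <<'E'
def st():
    s=env.observe();p=s['position'];C=np.array([.521,-.08]);a=np.radians(99.8);yt=np.array([np.cos(a),np.sin(a)]);xt=np.array([yt[1],-yt[0]])
    f=s['ft_force'];print('t',s['time_s'],'lat,along,z',((p[:2]-C)@xt).round(4),((p[:2]-C)@yt).round(4),p[2].round(4),'F lat,along,z',(f[:2]@xt).round(1),(f[:2]@yt).round(1),f[2].round(1))
E
python3 - <<'E'
from h import *
st()
im=shot('side','side7');crop(im,180,120,200,150,4,'cs7')
im=shot('top','top7');crop(im,175,150,180,110,4,'ct7')
E
```

```text
time_s: 12.75
position: [0.4794, 0.1652, 0.0507]
tool_rot: [[-0.0, -0.169, 0.986], [-0.0, 0.986, 0.169], [-1.0, -0.0, -0.0]]
ft_force: [-0.5, 1.5, -0.1]
grip_width: -0.0001
t 12.75 lat,along,z 0.0008 0.2487 0.0507 F lat,along,z -0.3 1.5 -0.1
```

View pics/cs7.png

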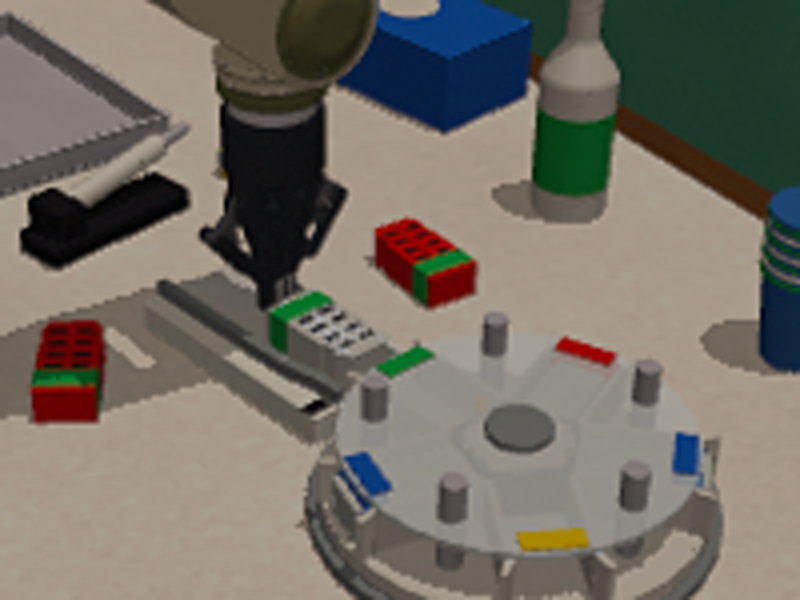

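View pics/ct7.png

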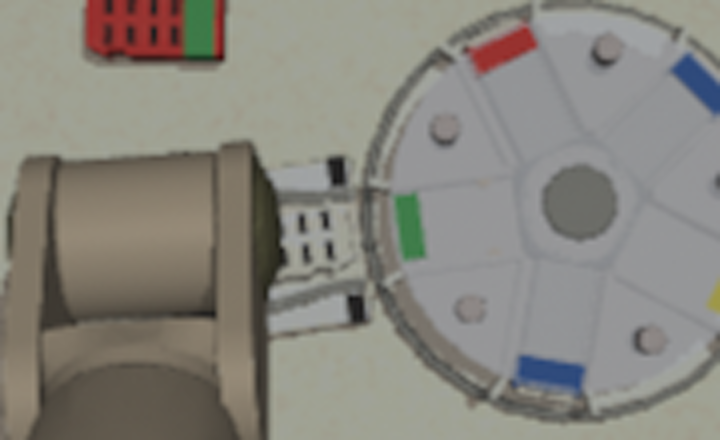

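The cassette slides at 1.5 N and its nose is at the narrow rail section (top crop (345,240)), pointing squarely. I continue.

```bash
python3 -m jog '[[-1,0,-0.003,-0.0005,0],[-1,0,-0.006,-0.0005,0],[-1,0,-0.009,-0.0005,0],[-1,0,-0.012,-0.0005,0],[-1,0,-0.015,-0.0005,0],[-1,0,-0.018,-0.0005,0],[-1,0,-0.021,-0.0005,0],[-1,0,-0.024,-0.0005,0],[-1,0,-0.027,-0.0005,0],[-1,0,-0.03,-0.0005,0]]' && python3 -c "from h import *;st()"
```

```text
time_s: 13.85
position: [0.484, 0.1355, 0.0507]
tool_rot: [[-0.0, -0.169, 0.986], [-0.0, 0.986, 0.169], [-1.0, -0.0, -0.0]]
ft_force: [0.4, 0.6, -1.0]
grip_width: -0.0003
t 13.85 lat,along,z 0.0003 0.2187 0.0507 F lat,along,z 0.5 0.5 -1.0
```

```bash
python3 -m jog '[[-1,0,-0.003,0,0],[-1,0,-0.006,0,0],[-1,0,-0.009,0,0],[-1,0,-0.012,0,0],[-1,0,-0.015,0,0],[-1,0,-0.018,0,0],[-1,0,-0.021,0,0],[-1,0,-0.024,0,0],[-1,0,-0.027,0,0],[-1,0,-0.03,0,0],[-1,0,-0.033,0,0],[-1,0,-0.036,0,0],[-1,0,-0.039,0,0]]'
python3 - <<'E'
from h import *
st()
im=shot('side','side8');crop(im,220,140,170,125,4.7,'cs8')
im=shot('top','top8');crop(im,175,150,180,110,4,'ct8')
E
```

```text
time_s: 15.15
position: [0.4907, 0.0971, 0.0507]
tool_rot: [[0.0, -0.169, 0.986], [-0.0, 0.986, 0.169], [-1.0, -0.0, 0.0]]
ft_force: [-0.5, 1.5, 1.2]
grip_width: 0.0
t 15.15 lat,along,z 0.0002 0.1797 0.0507 F lat,along,z -0.2 1.5 1.2
```

View pics/cs8.png

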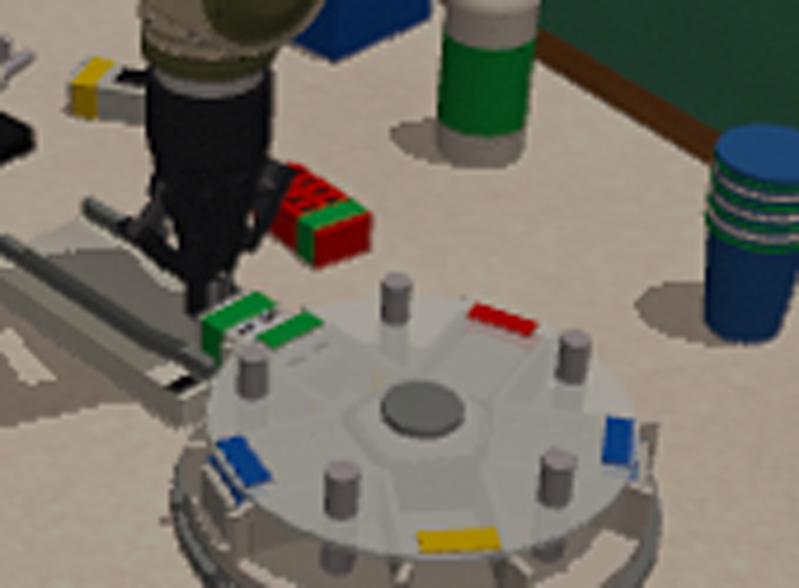

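View pics/ct8.png

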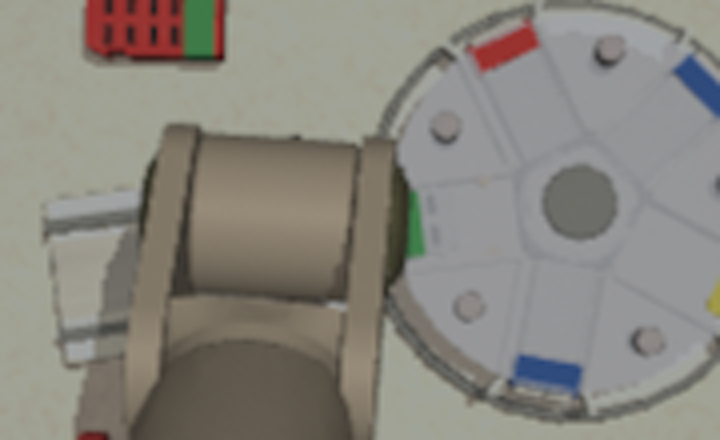

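The cassette is running under the lid, with its vents seen through it at side crop (300,350), and the carousel has not turned. I go on up to just before the catch.

```bash
python3 -m jog '[[-1,0,-0.003,0,0],[-1,0,-0.006,0,0],[-1,0,-0.009,0,0],[-1,0,-0.012,0,0],[-1,0,-0.015,0,0],[-1,0,-0.018,0,0],[-1,0,-0.021,0,0],[-1,0,-0.023,0,0],[-1,0,-0.025,0,0],[-1,0,-0.026,0,0]]' && python3 -c "from h import *;st()"; python3 -m jog '[[-1,0,-0.001,0,0],[-1,0,-0.002,0,0],[-1,0,-0.003,0,0]]' && python3 -c "from h import *;st()"
```

```text
time_s: 16.25
position: [0.4949, 0.0716, 0.0507]
tool_rot: [[-0.0, -0.169, 0.986], [0.0, 0.986, 0.169], [-1.0, 0.0, -0.0]]
ft_force: [-0.7, 2.9, 0.8]
grip_width: -0.0001
t 16.25 lat,along,z 0.0001 0.1539 0.0507 F lat,along,z -0.2 2.9 0.8
time_s: 16.55
position: [0.4952, 0.0693, 0.0507]
tool_rot: [[-0.001, -0.169, 0.986], [0.001, 0.986, 0.169], [-1.0, 0.001, -0.001]]
ft_force: [-1.8, 6.0, 1.8]
grip_width: -0.0
t 16.55 lat,along,z -0.0 0.1515 0.0507 F lat,along,z -0.7 6.3 1.8
```

The force is rising to 6.3 N, which is the catch.

```bash
for i in 1; do python3 -m jog '[[-1,0,-0.001,0,0],[-1,0,-0.002,0,0]]' >/dev/null; python3 -c "from h import *;st()"; python3 -m jog '[[-1,0,-0.001,0,0],[-1,0,-0.002,0,0]]'>/dev/null; python3 -c "from h import *;st()"; done
```

```text
t 16.75 lat,along,z -0.0002 0.1501 0.0507 F lat,along,z -1.0 10.2 2.9
t 16.95 lat,along,z -0.0004 0.1484 0.0507 F lat,along,z -0.7 9.6 3.3
```

```bash
python3 -m jog '[[-1,0,-0.001,0,0],[-1,0,-0.002,0,0],[-1,0,-0.003,0,0]]' >/dev/null; python3 -c "from h import *;st()"; python3 -m jog '[[-1,0,-0.001,0,0],[-1,0,-0.002,0,0]]'>/dev/null; python3 -c "from h import *;st()"
```

```text
t 17.25 lat,along,z -0.0001 0.1445 0.0507 F lat,along,z -0.7 5.3 1.1
t 17.45 lat,along,z 0.0002 0.1418 0.0507 F lat,along,z 0.8 0.2 0.5
```

```bash
python3 -m jog '[[-1,0,-0.001,0,0],[-1,0,-0.002,0,0]]' >/dev/null; python3 -c "from h import *;st()"; python3 -m jog '[[-1,0,-0.001,0,0],[-1,0,-0.002,0,0]]'>/dev/null; python3 -c "from h import *;st()"
```

```text
t 17.65 lat,along,z 0.0003 0.1396 0.0507 F lat,along,z -0.3 1.4 -0.1
t 17.85 lat,along,z 0.0001 0.1381 0.0507 F lat,along,z 0.2 7.8 1.9
```

```bash
python3 -m jog '[[-1,0,-0.001,0,0],[-1,0,-0.001,0,0]]' >/dev/null; python3 -c "from h import *;st()"; python3 -m jog '[[-1,0,-0.001,0,0],[-1,0,-0.001,0,0]]'>/dev/null; python3 -c "from h import *;st()"
```

```text
t 18.05 lat,along,z -0.0001 0.138 0.0507 F lat,along,z 0.8 8.0 2.7
t 18.25 lat,along,z -0.0001 0.1379 0.0508 F lat,along,z 1.3 15.0 4.2
```

The force climbs to 15 N with no further movement, so the cassette is against the stop. I back off, rise and look.

```bash
python3 -m jog '[[-1,0,0.01,0,0],[-1,0,0.03,0,0],[-1,0,0.06,0,0],[-1,0,0.06,0,0],[-1,-0.04,0.06,0,0],[-1,-0.08,0.06,0,0],[-1,-0.12,0.06,0,0],[-1,-0.15,0.1,0,0],[-1,-0.15,0.14,-0.05,0],[-1,-0.15,0.18,-0.1,0],[-1,-0.15,0.2,-0.14,0],[-1,-0.15,0.22,-0.18,0],[-1,-0.15,0.22,-0.22,0],[-1,-0.15,0.22,-0.22,0],[-1,-0.15,0.22,-0.22,0]]'
python3 - <<'E'
from h import *
im=shot('side','side9');crop(im,220,140,170,125,4.7,'cs9')
im=shot('top','top9');crop(im,175,130,220,140,3.6,'ct9')
E
```

```text
time_s: 19.75
position: [0.2436, 0.2335, 0.2011]
tool_rot: [[0.001, -0.17, 0.985], [0.0, 0.985, 0.17], [-1.0, -0.0, 0.001]]
ft_force: [1.0, 0.0, -0.4]
grip_width: -0.0002
```

View pics/cs9.png

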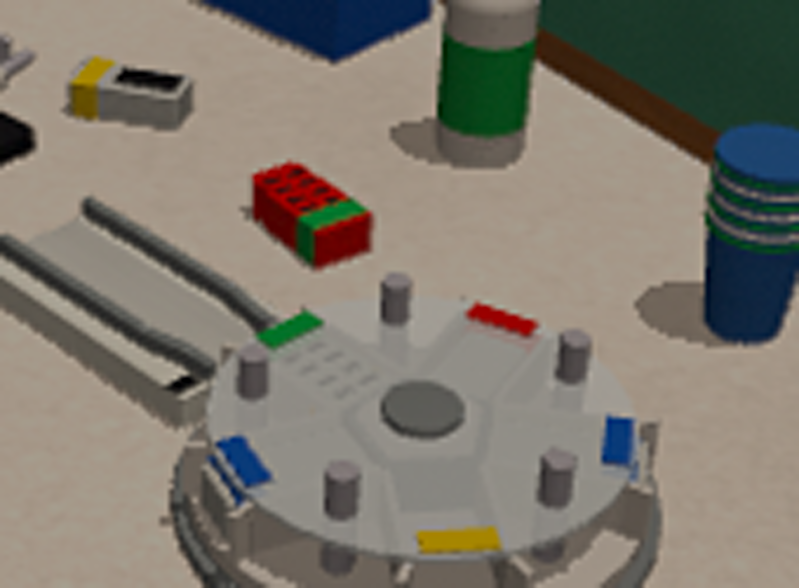

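View pics/ct9.png

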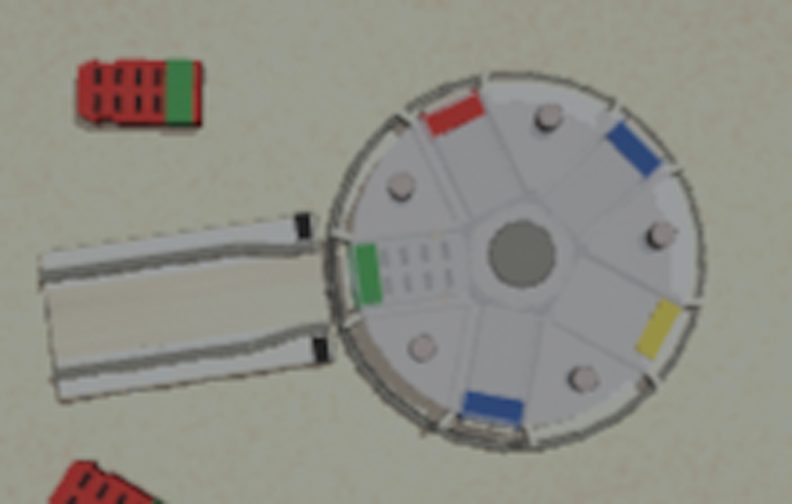

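The cassette's vents show through the lid behind the green tag (top crop (418,268)) and the track is empty. I check this numerically.

Run:
```python
from h import *
F=lambda x,y:(175+(x+.5)/3.6-.5,130+(y+.5)/3.6-.5)
pp=[(422,347),(583,377),(660,234),(547,117),(400,185)]
P=np.array([plane('top',*F(*p),.093)[:2] for p in pp])
x,r=fitcar(P,[.52,-.08,2.3]); print(x[:2].round(4),np.degrees(x[2])-36)
C=np.array([.5208,-.08]);a=np.radians(99.8);yt=np.array([np.cos(a),np.sin(a)]);xt=np.array([yt[1],-yt[0]])
f=lambda p:[((plane('top',*F(*p),.056)[:2]-C)@v).round(4) for v in(xt,yt)]
print('vents before',f((217.5,299)),'rear',f((146.5,308)),'after',f((417,269)))
m0=cv2.imread('pics/top0.png');m9=cv2.imread('pics/top9.png')
d=cv2.absdiff(m0,m9).max(2); d[:, :]=(d>40)*255
n,l,s,c=cv2.connectedComponentsWithStats(d)
print([(s[i].tolist()) for i in range(1,n) if s[i,4]>25])
print(env.observe()['time_s'])
```

```text
[ 0.5202 -0.0799] 98.84163524198422
vents before [np.float64(0.0), np.float64(0.2183)] rear [np.float64(0.001), np.float64(0.2696)] after [np.float64(0.0005), np.float64(0.0735)]
[[291, 154, 19, 14, 129], [325, 155, 16, 10, 96], [343, 163, 16, 16, 115], [274, 167, 18, 17, 122], [360, 192, 8, 17, 114], [273, 198, 8, 17, 107], [215, 205, 14, 20, 161], [352, 213, 12, 17, 94], [278, 218, 14, 16, 95], [325, 233, 21, 17, 144], [302, 239, 19, 10, 118], [0, 291, 134, 129, 10894], [114, 290, 128, 130, 5605], [271, 366, 35, 12, 123], [305, 386, 7, 13, 31], [281, 388, 17, 10, 45], [320, 391, 7, 15, 27], [139, 398, 10, 19, 49], [321, 409, 7, 11, 56], [245, 410, 9, 10, 39]]
19.85
```

The checks agree, so I hand in the job.

```bash
python3 -c "
from rig import env
print(env.close_job())"
```

```text
the job is handed in; nothing more can be done
None
```

The green-banded cassette is fully home in the green bay, which faces the track, and I handed the job in at about 19.9 s of the 67 s allowed. I was given no verdict.

- **Turning the carousel:** I gripped the post next to the green bay and carried it about 116° counter-clockwise. Released and at rest, the bay stood at 99.5° against the track's 99.8°.
- **Loading the cassette:** I pushed it along the track with the jaws shut and never gripped or lifted it. In the readings taken between moves, the catch gave way at about 10 N. The push ended at 15 N with no further movement, which I took to be the back stop.

**Last checks:**
- **Bay direction:** the final fit gave 98.8° against 99.8°, about 2 mm at the mouth and within the 12 mm limit. It differs by 0.6° from my fit before loading; the post picks are good to about 1 mm.
- **Cassette position:** the picture puts its rear face about 125 mm from the axis, against 128 mm when home. The jaws stopped at a point that puts it at about 127 mm. That 3 mm spread is measurement error and within the 6 mm limit.
- **Bystanders:** comparing the first and last top views shows changes only at the carousel, the cassette and the arm.
- **Arm:** it is clear of everything.

Two small slips did no harm. A fingertip seemed to graze the lid at about 5 N, and raising the tool while it held the post left about 20 N of vertical pull until I eased it. I also retreated in the wrong direction once after releasing the post, but touched nothing.

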